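Set the dehumidifier to its third click and start it

TASK

Set the small dehumidifier on the ledge to its third setting: with the fingertips, push the lever on its top all the way back to the off stop (the end farther from the start button), then push it the other way counting three clicks and leave it resting in the third, never going past it. Only then press the start button on the same deck fully down and let it come back up, and finish with the hand clear. Only push and press: do not pinch the lever, and leave the soap dispenser, its pump and everything else standing where it is, the tin on the deck included.

Things in the scene. Friction and masses are not known exactly. Their poses are not given: they have to be found in the camera images.
- unit: the dehumidifier, a white plastic box fixed to the ledge, 160 mm deep (x), 260 wide (y), 120 high; origin at the centre of its underside, z up, x away from its louvred front (which looks roughly towards the robot), y along the lever's travel towards the start button. Flat top (deck) 120 mm above the origin; six flat tick lines on it beside the slot mark the lever's rest places (off, five clicks)
- lever (a joint): lever position along the unit's +y in m: 0 at the off stop, clicks (detents) at 0.014, 0.028, 0.042, 0.056, 0.070 (far stop). A spring ball rides over ridges midway between: leaving a detent takes about 4 to 5 N; 7 mm on, past the ridge, the lever snaps by itself ahead into the next detent and stays there when left. It starts in the first or second click
- lever_mid (a point): middle of the grey lever tab, 11 mm above the deck; moves with it; at off it is at x -35, y -70 mm in the unit's frame. The tab is 30 mm along the unit's x, 12 mm thick along y, from 2 mm above the deck up to 21 mm (half towards the off stop) or 15 mm (half towards the start button). The deck is free 45 mm or more on both sides along the travel
- start (a joint): travel of the start button in m: 0 up, 0.006 fully down; a spring lifts it; about 5 N when fully down
- start_top (a point): centre of the top of the start button: a round metal button of 26 mm diameter in a low grey housing on the deck, at x -35, y +85 mm in the unit's frame; it is pressed straight down
- soap: bystander: brushed steel soap dispenser, round, 68 mm diameter, 170 mm high with its push-down pump; loose; origin at the centre of its underside (all loose things so)
- soap_pump (a joint): travel of the soap dispenser's pump in m, 0 up, grows when pressed; to be left alone
- tumbler: bystander: yellow plastic tumbler, 72 mm diameter, 95 mm high, loose on the ledge
- stand: bystander: dark toothbrush stand, 68 mm diameter, 180 mm high with its two brushes, loose on the ledge
- vase: bystander: small glass vase, 72 mm diameter, 110 mm high, loose on the ledge
- saucer: bystander: ceramic saucer, 110 mm diameter, 18 mm high, loose on the ledge
- tin: bystander: closed flat round aluminium tin, 48 mm diameter, 22 mm high, loose on the unit's deck behind the lever's slot

How it is judged:
On the way, in this order (a step that is already met when the one before it is completed fails the run):
1. the lever is back at the off stop (value of joint lever below 0.003 m), for 0.15 s.
2. the lever rests in the third click (value of joint lever between 0.039 and 0.045 m), for 0.3 s.
3. the start button is pressed fully down (value of joint start above 0.0048 m), for 0.05 s.
At the end, for the whole second after the job is handed in: the lever rests within 3 mm of the third click, the start button is up again, and the bystanders are at rest within 15 mm of where they stood (all of step 2 and velocity of joint lever below 0.01 m/s and value of joint start below 0.0012 m and value of joint soap_pump below 0.003 m and distance of each of soap, tumbler, stand, vase, saucer, tin from where it was at the start of the episode below 0.015 m and linear speed of each of soap, tumbler, stand, vase, saucer, tin below 0.02 m/s); the robot touches nothing.
It fails at once if the lever goes past the third click (value of joint lever above 0.0483 m).
It fails at once if the start button is pressed while the lever is not in the third click (value of joint start above 0.003 m and not (value of joint lever between 0.037 and 0.047 m)).
It fails at once if the lever is pinched (both of its halves squeezed at once) (contact force between the fingers and lever_c1 above 1 N and contact force between the fingers and lever_c2 above 1 N).
It fails at once if the soap dispenser's pump is pressed (value of joint soap_pump above 0.003 m).
It fails at once if a bystander (soap dispenser, tumbler, stand, vase, saucer, tin) is shifted or lifted by more than 15 mm or knocked over (distance of any of soap, tumbler, stand, vase, saucer, tin from where it was at the start of the episode above 0.015 m or angle between any of soap, tumbler, stand, vase, saucer, tin's own z axis and vertical above 0.3 rad).
It also fails if it takes over 53 s, if anything falls off the work surface, if the arm or the gripper's body presses on something with over 40 N, if the wrist force passes 120 N, or if a joint passes its speed limit or range.

ROBOT

A 7-joint arm with a two-finger parallel gripper is mounted at the origin on the work surface. World frame = base frame: x ahead of the robot, y to its left, z up, the work surface at z = 0. Lengths are in m, angles in rad, forces in N, time in s.
With the tool pointing down it reaches from about 0.4 to 0.85 m from the base axis. Payload 4.5 kg.
Tool frame: the origin (TCP) lies midway between the tips of the shut fingers; the grasp point (between the pads) lies 19 mm behind it; z points along the fingers, y is the line along which they close (so a half turn about z gives the same grasp; the last joint's range is limited). The gripper opens to 88 mm and grips with 3 to 60 N. Pads are 18 mm wide; open, the fingers measure 123 mm over their backs; the gripper's body (75 mm by 187 mm) begins 45 mm behind the grasp point.
Start: joints at [-1.223, 0.689, -0.195, 1.565, 0.157, 0.902, -0.215], TCP at [0.193, 0.595, 0.239] pointing down, gripper open.
Joint ranges: [-3.01, 3.01], [-0.46, 2.08], [-1.47, 1.51], [0.13, 2.56], [-1, 4.14], [0.04, 2.09], [-2.66, 2.66]. Speed limits (rad/s): [2.57, 2.57, 3.14, 3.14, 3.14, 3.14, 3.14].

INTERFACE

Orientations are given as a unit quaternion [x, y, z, w].
In Python, from plant import r gives the robot as it stands.
- The arm moves only by the tool carry_out, never from a script. Its argument "plan" is a list of rows, each an object with "rot": the turn, a rotation vector about the tool's x, y, z in rad, a list of three; "xyz": the shift along the tool's x, y, z in m, a list of three; "grip": the closure in counts, from 0 (fully open) to 255 (shut). In form: [{"rot": [wx, wy, wz], "xyz": [dx, dy, dz], "grip": grip}, ...]. A call has 1 to 8 rows; each row is the pose to reach, as a shift and turn from the pose commanded when the call began, along the tool's axes at that moment; what a row does not reach only later rows make up. A row lasts 1/12 s, in which the tool goes at most 41.7 mm and 7.16 degrees, less where a joint would pass 70% of its speed; a pose out of reach is approached as far as the arm can. A call with a gripper value outside its range is refused whole. The fingers move at their own pace and stop on an object; "squeeze" is the grip in N (left out, the last holds). Time passes only in rows, so rows that repeat a pose let the fingers close. It gives the time, the measured TCP pose, the force, the opening and the grip force at its end, in the units of the state.
- r.get_state(): the state, without advancing time (a new reading comes with each control period).
- r.snapshot(name): name is "scene" or "top" or "wrist"; returns the picture (400x640x3 uint8, red, green, blue); there is no depth.
- r.camera_params(name): a dict with "fx", "fy", "cx", "cy" (pixels), "distortion" ([k1, k2, p1, p2, k3] as OpenCV has them; the pictures are not rectified), "position" and "attitude" of the camera in the world; the wrist camera has in their place "hand_eye" (4x4, takes a point from camera to tool coordinates, whose origin is the TCP and whose axes are the flange's). Camera axes: x right, y down, z forward; pixel columns grow to the right and rows downward; lengths in m; the calibration is good to about 2 mm. A picture is of the moment at which its call begins: read the wrist's pose just before it. camera_params takes no time and is no camera call.
- r.finish_job(): hands the job in; it is judged then, once.
The state is a dict: "clock": time; "q": joint angles; "qd": joint speeds; "joint_torque": joint torques, N m; "tool_pos": TCP position; "eef_rot": TCP orientation; "contact_force": force on the tool from outside, world axes, zero at the start; "moment": the same for the moment, N m; "opening": opening from 0.0 (shut) to 1.0 (fully open); "finger_force": force on a finger pad.
Only numpy, scipy, OpenCV 4.12 (cv2) and the standard library are available. Lean on these libraries where they do the work, as an engineer would, in place of code of your own. Each camera call takes 0.05 s, during which the arm holds its last target. There are 200 camera calls.

## Working session

There is one attempt and no reset: what is moved stays moved. The work goes in short steps, Python scripts to look and compute and a tool call to move; the robot and the scene stay as the last step left them, time stands still between calls to the robot, and variables do not carry over. Pictures are saved under pics/ and viewed, at most 10 in all, crops included, and the job is handed in when it is done.

Besides the shell and the picture viewer there is one more tool, called after "Request:" as a command line: name --argument value ..., lists and objects as JSON in quotes. carry_out: Moves the arm, as the interface text tells. Its arguments: {"type":"object","properties":{"plan":{"type":"array"},"squeeze":{"type":"number"}},"required":["plan"]}

```bash
ls; mkdir -p pics; python3 - <<'E'
from plant import r
import cv2
s=r.get_state();print({k:s[k] for k in s})
for n in ("scene","top","wrist"):
    im=r.snapshot(n);cv2.imwrite(f"pics/{n}0.png",im[:,:,::-1]);print(n,r.camera_params(n))
E
```

```text
pics
{'clock': 0.0, 'q': array([-1.2231895 ,  0.68994422, -0.19455622,  1.56630727,  0.15730466,
        0.90249768, -0.21513587]), 'qd': array([ 0.00116969, -0.00035576,  0.00042639,  0.00219588, -0.00084783,
        0.00103593,  0.00052183]), 'joint_torque': array([-4.04404700e-04, -5.27551603e+01, -1.26688868e+00, -1.53425646e+01,
       -5.26121620e-02,  6.75702584e-03,  1.71428037e-04]), 'tool_pos': array([0.19276323, 0.59388944, 0.23794571]), 'eef_rot': array([ 1.56221092e-01,  9.87721719e-01, -8.76985380e-04, -8.42814144e-05]), 'contact_force': array([-0.24393407,  0.1495975 ,  0.83610873]), 'moment': array([ 0.00387217,  0.02679916, -0.00052217]), 'finger_force': 0.0, 'opening': 1.001418262587256}
scene {'fx': 399.427406588124, 'fy': 399.427406588124, 'cx': 321.57864926520756, 'cy': 197.10593571692536, 'distortion': array([-0.01496475,  0.        ,  0.        ,  0.        ,  0.        ]), 'position': array([ 1.29564216, -0.03634501,  0.59454954]), 'attitude': array([ 0.64599231,  0.59734955, -0.3147956 , -0.35604941])}
top {'fx': 476.84933336518947, 'fy': 476.84933336518947, 'cx': 317.9615990673656, 'cy': 196.3744041004496, 'distortion': array([-0.10739916,  0.        ,  0.        ,  0.        ,  0.        ]), 'position': array([0.47169779, 0.05014924, 1.27152433]), 'attitude': array([ 0.7158926 , -0.69688501,  0.02883824, -0.03189729])}
wrist {'fx': 346.40929013824945, 'fy': 346.40929013824945, 'cx': 318.6151477451377, 'cy': 192.39955521332723, 'distortion': array([-0.00880805,  0.        ,  0.        ,  0.        ,  0.        ]), 'hand_eye': array([[-4.95892903e-04, -9.51992940e-01, -3.06119580e-01,
         7.82620962e-02],
       [ 9.99999876e-01, -4.55449715e-04, -2.03541142e-04,
         4.67445626e-04],
       [ 5.43476551e-05, -3.06119643e-01,  9.51993047e-01,
        -1.45486807e-01],
       [ 0.00000000e+00,  0.00000000e+00,  0.00000000e+00,
         1.00000000e+00]])}
```

View pics/top0.png

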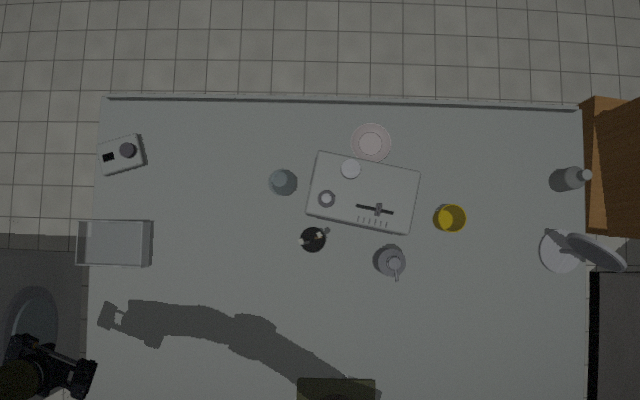

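View pics/scene0.png

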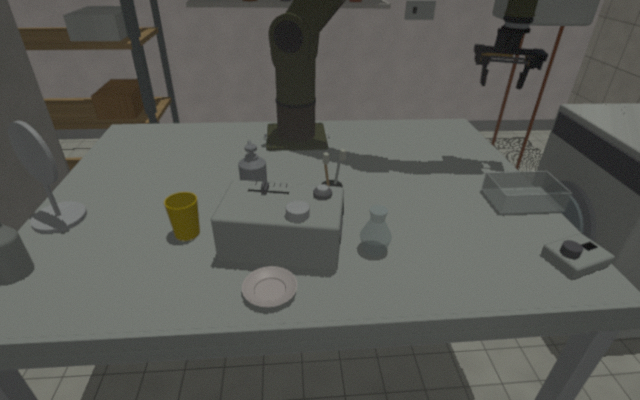

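The top view shows the unit's deck at about (363,193), with the button at (326,199), the lever at (378,209), the tin at (350,169), the stand at (313,239) and the soap at (390,262). I'll measure from an enlarged crop.

```bash
cat > h.py <<'E'
import numpy as np,cv2
from scipy.spatial.transform import Rotation as R
from plant import r
def cam(n,s=None):
    p=r.camera_params(n);K=np.array([[p['fx'],0,p['cx']],[0,p['fy'],p['cy']],[0,0,1]])
    if n=='wrist':
        T=np.eye(4);T[:3,:3]=R.from_quat(s['eef_rot']).as_matrix();T[:3,3]=s['tool_pos'];T=T@p['hand_eye']
        return K,p['distortion'],T[:3,:3],T[:3,3]
    return K,p['distortion'],R.from_quat(p['attitude']).as_matrix(),p['position']
def plane(c,uv,z):
    K,D,Rm,t=c
    u=cv2.undistortPoints(np.array(uv,float).reshape(-1,1,2),K,D)[:,0]
    d=np.c_[u,np.ones(len(u))]@Rm.T
    return t+d*((z-t[2])/d[:,2])[:,None]
def proj(c,P):
    K,D,Rm,t=c
    P=(np.atleast_2d(P)-t)@Rm
    return cv2.projectPoints(P,np.zeros(3),np.zeros(3),K,D)[0][:,0]
def tri(c1,uv1,c2,uv2):
    A=[];b=[]
    for c,uv in((c1,uv1),(c2,uv2)):
        p=plane(c,[uv],0)[0]-c[3];p/=np.linalg.norm(p);M=np.eye(3)-np.outer(p,p);A.append(M);b.append(M@c[3])
    return np.linalg.lstsq(np.vstack(A),np.hstack(b),rcond=None)[0]
E
python3 - <<'E'
from h import *
im=cv2.imread('pics/top0.png')
cv2.imwrite('pics/topc.png',cv2.resize(im[140:290,290:440],None,fx=4,fy=4,interpolation=cv2.INTER_CUBIC)*1)
c=cam('top');c2=cam('scene')
print(plane(c,[(326,199),(378,209),(357,205),(393,212),(319,151),(420,172),(408,235),(306,214)],.125).round(3))
print('btn',tri(c,(326,199),c2,(323,190)),'tin',tri(c,(350.5,169),c2,(298,209)))
E
```

```text
[[ 0.565  0.037  0.125]
 [ 0.544 -0.089  0.125]
 [ 0.552 -0.038  0.125]
 [ 0.537 -0.126  0.125]
 [ 0.681  0.057  0.125]
 [ 0.637 -0.19   0.125]
 [ 0.483 -0.163  0.125]
 [ 0.527  0.084  0.125]]
btn [0.56421484 0.03856883 0.13110601] tin [ 0.63783564 -0.01854169  0.13457368]
```

View pics/topc.png

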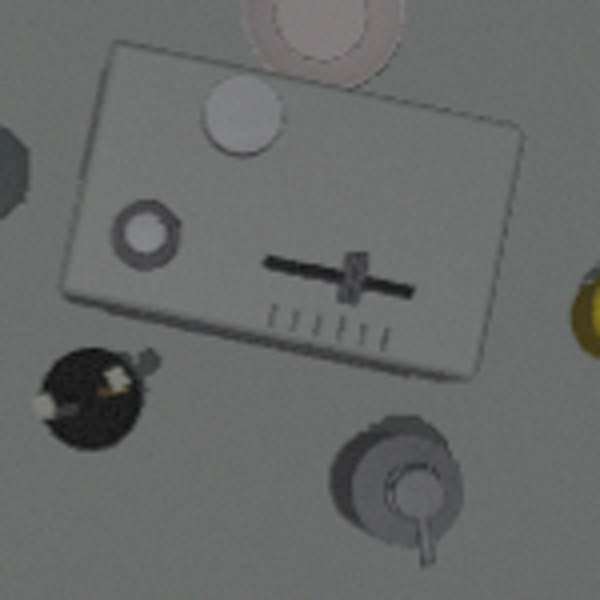

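The crop shows six ticks from x = 273 to 386 at y of about 330. The off tick is on the right, and the lever at (353,277) is near click 1 or 2. The unit's yaw is about -10°, and the tool's y axis is only 8° off the unit's y. I'll close the fingers and go above the unit.

Request:
carry_out --plan '[{"rot":[0,0,-0.138],"xyz":[-0.535,-0.493,-0.06],"grip":255},{"rot":[0,0,-0.138],"xyz":[-0.535,-0.493,-0.06],"grip":255},{"rot":[0,0,-0.138],"xyz":[-0.535,-0.493,-0.06],"grip":255},{"rot":[0,0,-0.138],"xyz":[-0.535,-0.493,-0.06],"grip":255},{"rot":[0,0,-0.138],"xyz":[-0.535,-0.493,-0.06],"grip":255},{"rot":[0,0,-0.138],"xyz":[-0.535,-0.493,-0.06],"grip":255},{"rot":[0,0,-0.138],"xyz":[-0.535,-0.493,-0.06],"grip":255},{"rot":[0,0,-0.138],"xyz":[-0.535,-0.493,-0.06],"grip":255}]' --squeeze 10

```text
clock: 0.82
tool_pos: [0.3563, 0.303, 0.2662]
eef_rot: [0.088, 0.996, -0.0, 0.0]
contact_force: [0.9, 0.2, 0.1]
opening: 0.42
finger_force: 0.0
```

Request:
carry_out --plan '[{"rot":[0,0,0],"xyz":[-0.24,-0.295,-0.034],"grip":255},{"rot":[0,0,0],"xyz":[-0.24,-0.295,-0.034],"grip":255},{"rot":[0,0,0],"xyz":[-0.24,-0.295,-0.034],"grip":255},{"rot":[0,0,0],"xyz":[-0.24,-0.295,-0.034],"grip":255},{"rot":[0,0,0],"xyz":[-0.24,-0.295,-0.034],"grip":255},{"rot":[0,0,0],"xyz":[-0.24,-0.295,-0.034],"grip":255},{"rot":[0,0,0],"xyz":[-0.24,-0.295,-0.034],"grip":255},{"rot":[0,0,0],"xyz":[-0.24,-0.295,-0.034],"grip":255}]'

```text
clock: 1.48
tool_pos: [0.5175, 0.0126, 0.2959]
eef_rot: [0.088, 0.996, 0.0, -0.0]
contact_force: [0.9, 0.4, 0.3]
opening: 0.008
finger_force: 0.0
```

Request:
carry_out --plan '[{"rot":[0,0,0],"xyz":[-0.02,-0.06,0],"grip":255},{"rot":[0,0,0],"xyz":[-0.02,-0.06,0],"grip":255},{"rot":[0,0,0],"xyz":[-0.02,-0.06,0],"grip":255},{"rot":[0,0,0],"xyz":[-0.02,-0.06,0],"grip":255},{"rot":[0,0,0],"xyz":[-0.02,-0.06,0],"grip":255},{"rot":[0,0,0],"xyz":[-0.02,-0.06,0],"grip":255}]'

```text
clock: 1.98
tool_pos: [0.526, -0.0458, 0.2958]
eef_rot: [0.086, 0.996, 0.001, -0.0]
contact_force: [-0.3, -0.3, -0.2]
opening: 0.006
finger_force: 0.0
```

```bash
python3 - <<'E'
from h import *
s=r.get_state();im=r.snapshot('wrist');np.save('w1.npy',np.r_[s['tool_pos'],s['eef_rot']])
print(s['clock'],s['tool_pos'],s['eef_rot'],s['qd'].round(3),s['contact_force'],s['opening'])
cv2.imwrite('pics/w1.png',im[:,:,::-1])
E
```

```text
1.9833 [ 0.52602825 -0.04583481  0.29580186] [ 8.62772531e-02  9.96271002e-01  5.51668065e-04 -1.44441221e-04] [-0.008 -0.002  0.004 -0.     0.001  0.001  0.003] [-0.29602573 -0.34894753 -0.1924522 ] 0.005628920121058763
```

View pics/w1.png

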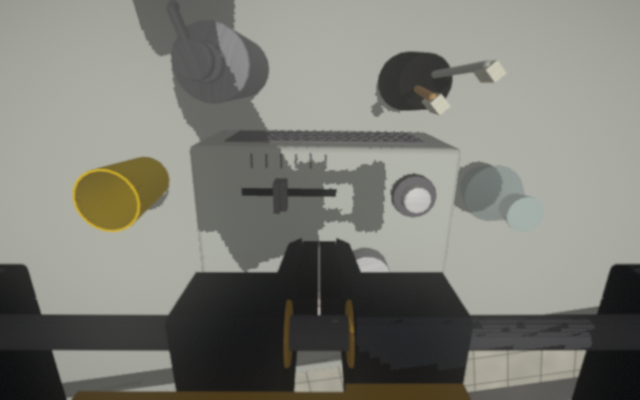

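The wrist view shows the lever tab at (280,194), the slot from (242,191) to (336,192), the button top at (416,199), and ticks from x of about 251 to 326 at y of about 160. I'll refine these and triangulate the button and lever against the top view.

```bash
python3 - <<'E'
from h import *
w=np.load('w1.npy');s=dict(tool_pos=w[:3],eef_rot=w[3:])
c=cam('wrist',s);t=cam('top')
im=cv2.imread('pics/w1.png');g=cv2.cvtColor(im,cv2.COLOR_BGR2GRAY)
# button: bright blob
m=np.zeros_like(g);m[180:220,395:440]=(g[180:220,395:440]>np.percentile(g[180:220,395:440],80))
n,l,st,ce=cv2.connectedComponentsWithStats(m);i=1+st[1:,4].argmax();b=ce[i];print('btn px',b,st[i])
row=g[156:163,235:340].mean(0)-cv2.GaussianBlur(g[156:163,235:340].mean(0)[None],(0,0),5)[0];
tk=[235+i for i in range(2,103) if row[i]<-4 and row[i]==row[i-2:i+3].min()];print('ticks',tk)
print('btn tri',tri(c,b,t,(290+147/4,140+233/4)))
tb=g[172:216,262:300]
print('lever tri',tri(c,(280,183),t,(290+353/4,140+266/4)))
yw=-np.arctan2(.175,.985);
P=plane(c,[(x,160) for x in tk],.12);print(P.round(4))
d=P[-1]-P[0];print('tick dir',d,np.linalg.norm(d))
sl=plane(c,[(242,191.5),(336,192.5)],.12);print(sl,np.linalg.norm(sl[1]-sl[0]))
print('deck edge',plane(c,[(191,149),(459,150),(202,270),(445,270)],.12).round(4))
print('btn plane',plane(c,[b],.13),'lever plane .14',plane(c,[(280,194)],.138))
cv2.imwrite('pics/w1c.png',cv2.resize(im[140:240,230:450],None,fx=3.6,fy=3.6,interpolation=cv2.INTER_CUBIC))
E
```

```text
btn px [416.87465181 198.95264624] [406 189  23  21 359]
ticks [251, 266, 281, 295, 310, 325]
btn tri [0.5636955  0.03635915 0.14864022]
lever tri [ 0.55563639 -0.09867799  0.04178233]
[[ 0.508  -0.1072  0.12  ]
 [ 0.5105 -0.0932  0.12  ]
 [ 0.5129 -0.0792  0.12  ]
 [ 0.5152 -0.0662  0.12  ]
 [ 0.5176 -0.0522  0.12  ]
 [ 0.5201 -0.0382  0.12  ]]
tick dir [0.01209442 0.0689509  0.        ] 0.07000357829556837
[[ 0.5369664  -0.12305047  0.12      ]
 [ 0.55378344 -0.03307037  0.12      ]] 0.09153814223129823
deck edge [[ 0.488  -0.1602  0.12  ]
 [ 0.5323  0.0873  0.12  ]
 [ 0.614  -0.1852  0.12  ]
 [ 0.6582  0.0664  0.12  ]]
btn plane [[0.57017045 0.04168395 0.13      ]] lever plane .14 [[ 0.54044155 -0.08405637  0.138     ]]
```

View pics/w1c.png

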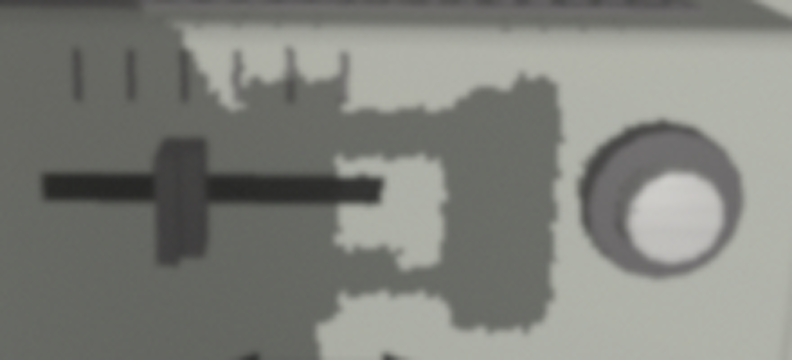

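The tick row spans 70.0 mm when cast onto z = 0.12, so the deck height is confirmed. The lever is at the third tick, which is click 2. I'll lower the shut fingertips on its start-button side.

Request:
carry_out --plan '[{"rot":[0,0,0],"xyz":[-0.025,0.0145,0.03],"grip":255},{"rot":[0,0,0],"xyz":[-0.025,0.0145,0.06],"grip":255},{"rot":[0,0,0],"xyz":[-0.025,0.0145,0.09],"grip":255},{"rot":[0,0,0],"xyz":[-0.025,0.0145,0.12],"grip":255},{"rot":[0,0,0],"xyz":[-0.025,0.0145,0.145],"grip":255},{"rot":[0,0,0],"xyz":[-0.025,0.0145,0.16],"grip":255},{"rot":[0,0,0],"xyz":[-0.025,0.0145,0.16],"grip":255},{"rot":[0,0,0],"xyz":[-0.025,0.0145,0.16],"grip":255}]'

```text
clock: 2.7
tool_pos: [0.5531, -0.0366, 0.1356]
eef_rot: [0.087, 0.996, 0.0, -0.001]
contact_force: [0.4, -0.1, 0.2]
opening: 0.005
finger_force: 0.0
```

Request:
carry_out --plan '[{"rot":[0,0,0],"xyz":[0,0,0.008],"grip":255},{"rot":[0,0,0],"xyz":[0,-0.005,0.008],"grip":255},{"rot":[0,0,0],"xyz":[0,-0.01,0.008],"grip":255},{"rot":[0,0,0],"xyz":[0,-0.015,0.008],"grip":255},{"rot":[0,0,0],"xyz":[0,-0.018,0.008],"grip":255},{"rot":[0,0,0],"xyz":[0,-0.021,0.008],"grip":255},{"rot":[0,0,0],"xyz":[0,-0.021,0.008],"grip":255}]'

```text
clock: 3.28
tool_pos: [0.5497, -0.0598, 0.1281]
eef_rot: [0.089, 0.996, -0.0, 0.0]
contact_force: [1.2, -0.3, -0.5]
opening: 0.006
finger_force: 0.0
```

Request:
carry_out --plan '[{"rot":[0,0,0],"xyz":[0,-0.002,0],"grip":255},{"rot":[0,0,0],"xyz":[0,-0.004,0],"grip":255},{"rot":[0,0,0],"xyz":[0,-0.006,0],"grip":255},{"rot":[0,0,0],"xyz":[0,-0.006,0],"grip":255}]'

```text
clock: 3.62
tool_pos: [0.5486, -0.065, 0.1277]
eef_rot: [0.088, 0.996, -0.0, -0.0]
contact_force: [1.0, -0.0, 0.1]
opening: 0.008
finger_force: 0.0
```

Request:
carry_out --plan '[{"rot":[0,0,0],"xyz":[0,-0.002,0],"grip":255},{"rot":[0,0,0],"xyz":[0,-0.004,0],"grip":255},{"rot":[0,0,0],"xyz":[0,-0.004,0],"grip":255}]'

```text
clock: 3.87
tool_pos: [0.5483, -0.0669, 0.1278]
eef_rot: [0.087, 0.996, 0.001, 0.0]
contact_force: [0.1, 4.1, 0.2]
opening: 0.003
finger_force: 1.8
```

Request:
carry_out --plan '[{"rot":[0,0,0],"xyz":[0,-0.002,0],"grip":255},{"rot":[0,0,0],"xyz":[0,-0.004,0],"grip":255},{"rot":[0,0,0],"xyz":[0,-0.004,0],"grip":255}]'

```text
clock: 4.12
tool_pos: [0.5472, -0.0725, 0.1277]
eef_rot: [0.088, 0.996, -0.0, -0.0]
contact_force: [-0.7, 0.7, 0.1]
opening: 0.004
finger_force: 0.5
```

Request:
carry_out --plan '[{"rot":[0,0,0],"xyz":[0,-0.003,0],"grip":255},{"rot":[0,0,0],"xyz":[0,-0.006,0],"grip":255},{"rot":[0,0,0],"xyz":[0,-0.009,0],"grip":255},{"rot":[0,0,0],"xyz":[0,-0.012,0],"grip":255},{"rot":[0,0,0],"xyz":[0,-0.015,0],"grip":255},{"rot":[0,0,0],"xyz":[0,-0.018,0],"grip":255},{"rot":[0,0,0],"xyz":[0,-0.018,0],"grip":255}]'

```text
clock: 4.7
tool_pos: [0.5437, -0.0924, 0.1277]
eef_rot: [0.089, 0.996, -0.001, -0.0]
contact_force: [-0.4, -0.4, -0.3]
opening: 0.006
finger_force: 0.0
```

Request:
carry_out --plan '[{"rot":[0,0,0],"xyz":[0,-0.002,0],"grip":255},{"rot":[0,0,0],"xyz":[0,-0.004,0],"grip":255},{"rot":[0,0,0],"xyz":[0,-0.004,0],"grip":255}]'

```text
clock: 4.95
tool_pos: [0.5435, -0.0939, 0.1278]
eef_rot: [0.088, 0.996, 0.0, 0.0]
contact_force: [-0.1, 1.6, -0.4]
opening: 0.006
finger_force: 0.7
```

Request:
carry_out --plan '[{"rot":[0,0,0],"xyz":[0,-0.002,0],"grip":255},{"rot":[0,0,0],"xyz":[0,-0.004,0],"grip":255},{"rot":[0,0,0],"xyz":[0,-0.004,0],"grip":255}]'

```text
clock: 5.2
tool_pos: [0.5434, -0.0944, 0.1279]
eef_rot: [0.086, 0.996, 0.002, 0.001]
contact_force: [1.1, 7.6, 0.7]
opening: 0.004
finger_force: 4.0
```

Request:
carry_out --plan '[{"rot":[0,0,0],"xyz":[0,0.015,0],"grip":255},{"rot":[0,0,0],"xyz":[0,0.03,0],"grip":255},{"rot":[0,0,0],"xyz":[0,0.03,-0.03],"grip":255},{"rot":[0,0,0],"xyz":[0,0.03,-0.06],"grip":255},{"rot":[0,0,0],"xyz":[0,0.03,-0.1],"grip":255},{"rot":[0,0,0],"xyz":[0,0.03,-0.1],"grip":255},{"rot":[0,0,0],"xyz":[0,0.03,-0.1],"grip":255}]'

```text
clock: 5.78
tool_pos: [0.5494, -0.0693, 0.2299]
eef_rot: [0.088, 0.996, -0.0, 0.003]
contact_force: [0.2, -0.5, -0.7]
opening: 0.011
finger_force: 0.0
```

```bash
python3 - <<'E'
from h import *
s=r.get_state();im=r.snapshot('wrist')
print(s['clock'],s['tool_pos'],s['eef_rot'])
cv2.imwrite('pics/w2.png',im[:,:,::-1])
E
```

```text
5.7833 [ 0.54936409 -0.0692915   0.22992515] [ 8.82151988e-02  9.96098136e-01 -3.99434359e-04  2.53415953e-03]
```

View pics/w2.png

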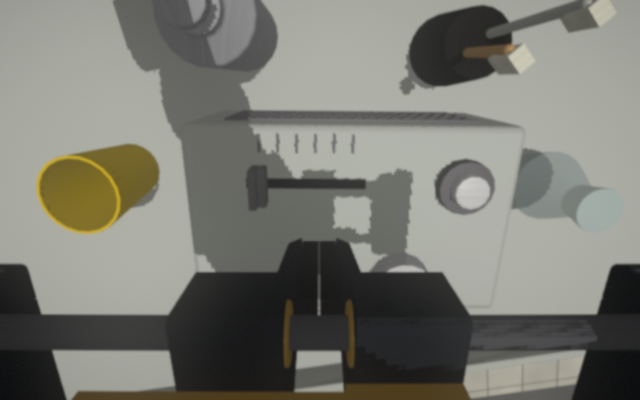

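The lever now stands at the off tick (258,187), and everything else is unmoved. Next I'll come down on the off side of it.

Request:
carry_out --plan '[{"rot":[0,0,0],"xyz":[0.002,-0.04,0],"grip":255},{"rot":[0,0,0],"xyz":[0.002,-0.08,0],"grip":255},{"rot":[0,0,0],"xyz":[0.002,-0.08,0],"grip":255},{"rot":[0,0,0],"xyz":[0.002,-0.08,0.03],"grip":255},{"rot":[0,0,0],"xyz":[0.002,-0.08,0.06],"grip":255},{"rot":[0,0,0],"xyz":[0.002,-0.08,0.09],"grip":255},{"rot":[0,0,0],"xyz":[0.002,-0.08,0.102],"grip":255},{"rot":[0,0,0],"xyz":[0.002,-0.08,0.102],"grip":255}]'

```text
clock: 6.5
tool_pos: [0.5292, -0.1468, 0.1221]
eef_rot: [0.088, 0.996, -0.0, -0.004]
contact_force: [-0.6, 0.0, 1.0]
opening: 0.009
finger_force: 0.0
```

Request:
carry_out --plan '[{"rot":[0,0,0],"xyz":[0,0.004,0],"grip":255},{"rot":[0,0,0],"xyz":[0,0.008,0],"grip":255},{"rot":[0,0,0],"xyz":[0,0.01,0],"grip":255},{"rot":[0,0,0],"xyz":[0,0.01,0],"grip":255}]'

```text
clock: 6.83
tool_pos: [0.534, -0.1359, 0.1259]
eef_rot: [0.087, 0.996, 0.0, 0.0]
contact_force: [-1.0, 0.5, 0.1]
opening: 0.006
finger_force: 0.0
```

Request:
carry_out --plan '[{"rot":[0,0,0],"xyz":[0,0.002,0],"grip":255},{"rot":[0,0,0],"xyz":[0,0.004,0],"grip":255},{"rot":[0,0,0],"xyz":[0,0.004,0],"grip":255}]'

```text
clock: 7.08
tool_pos: [0.5345, -0.1334, 0.126]
eef_rot: [0.088, 0.996, -0.0, 0.0]
contact_force: [-0.1, -1.6, 1.3]
opening: 0.002
finger_force: 0.3
```

Request:
carry_out --plan '[{"rot":[0,0,0],"xyz":[0,0.002,0],"grip":255},{"rot":[0,0,0],"xyz":[0,0.002,0],"grip":255},{"rot":[0,0,0],"xyz":[0,0.002,0],"grip":255}]'

```text
clock: 7.33
tool_pos: [0.5347, -0.1322, 0.126]
eef_rot: [0.088, 0.996, -0.001, 0.0]
contact_force: [-1.3, -3.8, 1.5]
opening: 0.002
finger_force: 2.1
```

Request:
carry_out --plan '[{"rot":[0,0,0],"xyz":[0,0.002,0],"grip":255},{"rot":[0,0,0],"xyz":[0,0.004,0],"grip":255},{"rot":[0,0,0],"xyz":[0,0.006,0],"grip":255},{"rot":[0,0,0],"xyz":[0,0.007,0],"grip":255},{"rot":[0,0,0],"xyz":[0,0.007,0],"grip":255}]'

```text
clock: 7.75
tool_pos: [0.5363, -0.1222, 0.1256]
eef_rot: [0.087, 0.996, 0.001, 0.0]
contact_force: [0.1, -0.9, 0.0]
opening: 0.009
finger_force: 0.0
```

First click. Now the second.

Request:
carry_out --plan '[{"rot":[0,0,0],"xyz":[0,0.003,0],"grip":255},{"rot":[0,0,0],"xyz":[0,0.006,0],"grip":255},{"rot":[0,0,0],"xyz":[0,0.006,0],"grip":255}]'

```text
clock: 8.0
tool_pos: [0.5368, -0.1185, 0.1256]
eef_rot: [0.088, 0.996, -0.0, -0.0]
contact_force: [-0.4, -2.3, -0.6]
opening: 0.003
finger_force: 1.1
```

Request:
carry_out --plan '[{"rot":[0,0,0],"xyz":[0,0.002,0],"grip":255},{"rot":[0,0,0],"xyz":[0,0.004,0],"grip":255},{"rot":[0,0,0],"xyz":[0,0.006,0],"grip":255},{"rot":[0,0,0],"xyz":[0,0.007,0],"grip":255},{"rot":[0,0,0],"xyz":[0,0.007,0],"grip":255}]'

```text
clock: 8.42
tool_pos: [0.5387, -0.1097, 0.1258]
eef_rot: [0.087, 0.996, 0.001, 0.0]
contact_force: [-0.6, 0.1, -0.2]
opening: 0.011
finger_force: 0.0
```

Second click, at about 23 mm of finger travel with no force left. Now the third.

Request:
carry_out --plan '[{"rot":[0,0,0],"xyz":[0,0.003,0],"grip":255},{"rot":[0,0,0],"xyz":[0,0.006,0],"grip":255},{"rot":[0,0,0],"xyz":[0,0.006,0],"grip":255}]'

```text
clock: 8.67
tool_pos: [0.5394, -0.1054, 0.1258]
eef_rot: [0.088, 0.996, -0.0, 0.0]
contact_force: [-0.2, -2.7, -0.4]
opening: 0.008
finger_force: 1.1
```

Request:
carry_out --plan '[{"rot":[0,0,0],"xyz":[0,0.002,0],"grip":255},{"rot":[0,0,0],"xyz":[0,0.004,0],"grip":255},{"rot":[0,0,0],"xyz":[0,0.006,0],"grip":255},{"rot":[0,0,0],"xyz":[0,0.007,0],"grip":255},{"rot":[0,0,0],"xyz":[0,0.007,0],"grip":255}]'

```text
clock: 9.08
tool_pos: [0.5409, -0.0975, 0.1258]
eef_rot: [0.087, 0.996, 0.001, 0.0]
contact_force: [-0.3, 0.4, 0.5]
opening: 0.006
finger_force: 0.1
```

Force has dropped to zero past the third ridge. I'll back off, lift and check.

Request:
carry_out --plan '[{"rot":[0,0,0],"xyz":[0,-0.01,0],"grip":255},{"rot":[0,0,0],"xyz":[0,-0.025,0],"grip":255},{"rot":[0,0,0],"xyz":[0,-0.025,-0.03],"grip":255},{"rot":[0,0,0],"xyz":[0,-0.025,-0.07],"grip":255},{"rot":[0,0,0],"xyz":[0,-0.025,-0.1],"grip":255},{"rot":[0,0,0],"xyz":[0,0.01,-0.1],"grip":255},{"rot":[0,0,0],"xyz":[0,0.025,-0.1],"grip":255},{"rot":[0,0,0],"xyz":[0,0.025,-0.1],"grip":255}]'

```text
clock: 9.75
tool_pos: [0.546, -0.0691, 0.2268]
eef_rot: [0.085, 0.996, 0.002, 0.001]
contact_force: [-0.2, 0.7, -0.2]
opening: 0.004
finger_force: 0.0
```

Request:
carry_out --plan '[{"rot":[0,0,0],"xyz":[0,0,0],"grip":255},{"rot":[0,0,0],"xyz":[0,0,0],"grip":255}]'

```text
clock: 9.92
tool_pos: [0.5444, -0.0751, 0.2254]
eef_rot: [0.088, 0.996, -0.0, -0.001]
contact_force: [0.2, -0.9, -0.8]
opening: 0.005
finger_force: 0.0
```

```bash
python3 - <<'E'
from h import *
s=r.get_state();im=r.snapshot('wrist')
print(s['clock'],s['tool_pos'],s['eef_rot'])
c=cam('wrist',s);M=np.array([.5454,-.0781,.12]);uy=np.array([.173,.985,0])
print('expect lever mid px',proj(c,[M+uy*y+[0,0,.018] for y in(-.007,.007,.021)]).round(1))
g=cv2.cvtColor(im[150:230,380:560],cv2.COLOR_RGB2GRAY);m=(g>np.percentile(g,99)-40).astype(np.uint8)
print('btn expect',[proj(c,[[.567,.040,z]]).round(1) for z in(.125,.135,.145)])
cv2.imwrite('pics/w3.png',im[:,:,::-1])
E
```

```text
9.9167 [ 0.54441021 -0.075113    0.22540733] [ 8.81503144e-02  9.96106975e-01 -3.54336647e-04 -5.39278591e-04]
expect lever mid px [[304.6 199. ]
 [324.3 199. ]
 [344.  198.9]]
btn expect [array([[475.3, 194. ]]), array([[481.2, 198.3]]), array([[487.6, 202.9]])]
```

View pics/w3.png

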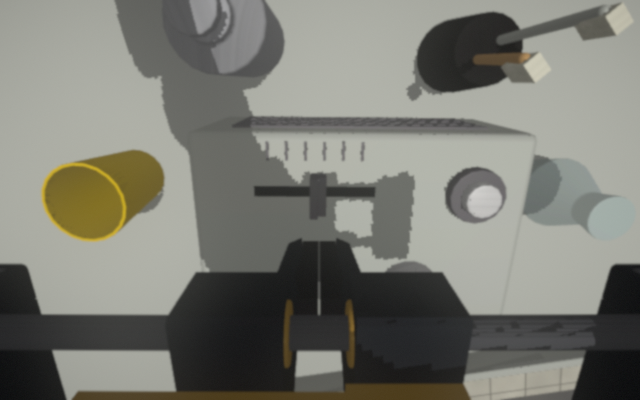

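The lever appears at about (317,195), between ticks 306 and 325, so I'll measure it more precisely.

```bash
python3 - <<'E'
from h import *
r.get_state();im=r.snapshot('wrist');cv2.imwrite('pics/w4.png',im[:,:,::-1])
a=cv2.imread('pics/w3.png')[140:225,240:400];b=cv2.imread('pics/w4.png')[140:225,240:400]
cv2.imwrite('pics/w3c.png',cv2.resize(np.vstack([a[:, :],b]),None,fx=3.5,fy=3.5,interpolation=cv2.INTER_CUBIC))
g=cv2.cvtColor(cv2.imread('pics/w4.png'),cv2.COLOR_BGR2GRAY)
print(g[175:184,300:350].mean(0).astype(int));print(g[204:214,300:350].mean(0).astype(int))
print(g[145:157,300:350].mean(0).astype(int))
E
```

```text
[166 157 143 125 112 108 107 107 106 100  87  74  70  70  69  70  69  69
  69  69  70  71  71  71  72  73  83  98 106 108 108 108 108 109 114 122
 131 145 163 173 174 172 171 171 171 169 166 165 167 172]
[104 104 104 104 104 104 105 105 104  97  82  70  67  67  67  67  67  66
  65  66  67  68  68  68  68  72  84  97 104 106 106 106 106 110 124 148
 167 174 176 176 176 176 176 176 176 176 176 176 176 176]
[178 178 175 162 138 120 121 141 165 176 178 178 179 179 179 179 179 179
 179 179 178 174 161 139 123 125 145 167 177 179 179 179 179 179 179 179
 179 179 179 179 175 162 140 124 124 143 165 176 179 179]
```

View pics/w3c.png

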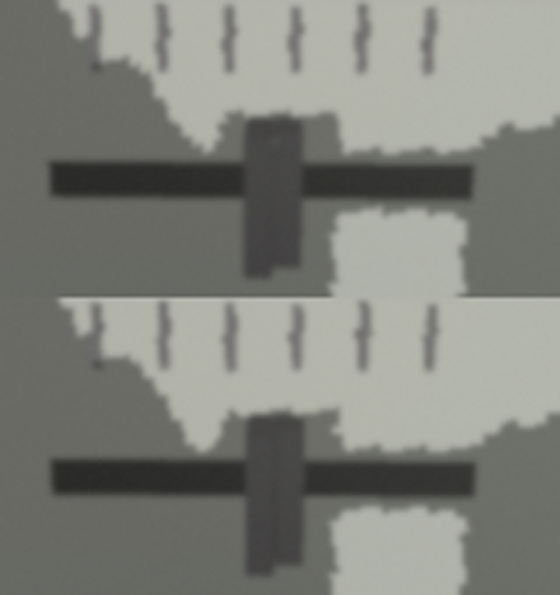

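The crop confirms it: the lever stopped at about 36 mm, balanced on the third ridge and not yet in the click. Nothing has overshot, so I'll go back behind it and push a few mm more.

Request:
carry_out --plan '[{"rot":[0,0,0],"xyz":[0,-0.03,0],"grip":255},{"rot":[0,0,0],"xyz":[0,-0.042,0],"grip":255},{"rot":[0,0,0],"xyz":[0,-0.042,0],"grip":255},{"rot":[0,0,0],"xyz":[0,-0.042,0.03],"grip":255},{"rot":[0,0,0],"xyz":[0,-0.042,0.06],"grip":255},{"rot":[0,0,0],"xyz":[0,-0.042,0.09],"grip":255},{"rot":[0,0,0],"xyz":[0,-0.042,0.099],"grip":255},{"rot":[0,0,0],"xyz":[0,-0.042,0.099],"grip":255}]'

```text
clock: 10.68
tool_pos: [0.536, -0.1147, 0.1247]
eef_rot: [0.088, 0.996, 0.0, -0.003]
contact_force: [0.3, 0.3, -0.3]
opening: 0.001
finger_force: 0.0
```

Request:
carry_out --plan '[{"rot":[0,0,0],"xyz":[0,0.004,0],"grip":255},{"rot":[0,0,0],"xyz":[0,0.008,0],"grip":255},{"rot":[0,0,0],"xyz":[0,0.012,0],"grip":255},{"rot":[0,0,0],"xyz":[0,0.012,0],"grip":255},{"rot":[0,0,0],"xyz":[0,0.012,0],"grip":255}]'

```text
clock: 11.1
tool_pos: [0.5405, -0.103, 0.1278]
eef_rot: [0.087, 0.996, 0.0, 0.001]
contact_force: [0.1, 0.0, -0.1]
opening: 0.006
finger_force: 0.0
```

Request:
carry_out --plan '[{"rot":[0,0,0],"xyz":[0,0.002,0],"grip":255},{"rot":[0,0,0],"xyz":[0,0.004,0],"grip":255},{"rot":[0,0,0],"xyz":[0,0.006,0],"grip":255},{"rot":[0,0,0],"xyz":[0,0.007,0],"grip":255},{"rot":[0,0,0],"xyz":[0,0.007,0],"grip":255}]'

```text
clock: 11.52
tool_pos: [0.541, -0.0962, 0.1268]
eef_rot: [0.088, 0.996, 0.0, 0.0]
contact_force: [-0.3, -0.8, -0.8]
opening: 0.004
finger_force: 0.0
```

Request:
carry_out --plan '[{"rot":[0,0,0],"xyz":[0,0.001,0],"grip":255},{"rot":[0,0,0],"xyz":[0,0.002,0],"grip":255},{"rot":[0,0,0],"xyz":[0,0.002,0],"grip":255}]'

```text
clock: 11.77
tool_pos: [0.5413, -0.0944, 0.1267]
eef_rot: [0.088, 0.996, 0.0, -0.0]
contact_force: [0.0, -0.2, 0.7]
opening: 0.005
finger_force: 0.0
```

```bash
python3 - <<'E'
from h import *
s=r.get_state();im=r.snapshot('wrist');cv2.imwrite('pics/w5.png',im[:,:,::-1]);print(s['tool_pos'],s['contact_force'])
c=cam('wrist',s);M=np.array([.5454,-.0781,.12]);uy=np.array([.173,.985,0])
print(proj(c,[M+uy*y+[0,0,.018] for y in(-.007,0,.007)]).round(1))
print(proj(c,[M+uy*y-np.array([.985,-.173,0])*.032 for y in(-.007,.007)]).round(1))
cv2.imwrite('pics/w5c.png',cv2.resize(im[130:250,200:420,::-1],None,fx=3,fy=3,interpolation=cv2.INTER_CUBIC))
E
```

```text
[ 0.54132515 -0.09441533  0.1267239 ] [ 0.00252074 -0.22788196  0.71255909]
[[340.3 270.9]
 [356.3 270.9]
 [372.2 270.8]]
[[339.2 189.2]
 [369.6 189.1]]
```

View pics/w5c.png

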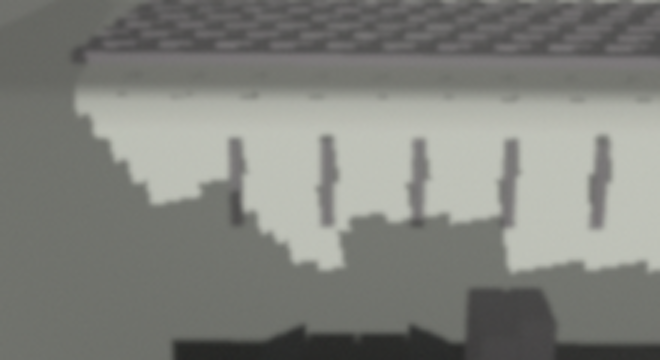

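The close view shows the lever tab centred at crop x of about 510, exactly on the third-click tick (510). It has snapped in. I'll back off, lift and verify numerically from the same place as before.

Request:
carry_out --plan '[{"rot":[0,0,0],"xyz":[0,-0.01,0],"grip":255},{"rot":[0,0,0],"xyz":[0,-0.025,0],"grip":255},{"rot":[0,0,0],"xyz":[0,-0.025,-0.03],"grip":255},{"rot":[0,0,0],"xyz":[0,-0.025,-0.07],"grip":255},{"rot":[0,0,0],"xyz":[0,-0.025,-0.1],"grip":255},{"rot":[0,0,0],"xyz":[0,0.01,-0.1],"grip":255},{"rot":[0,0,0],"xyz":[0,0.022,-0.1],"grip":255},{"rot":[0,0,0],"xyz":[0,0.022,-0.1],"grip":255}]'

```text
clock: 12.48
tool_pos: [0.5454, -0.0692, 0.2269]
eef_rot: [0.085, 0.996, 0.001, 0.0]
contact_force: [0.3, 0.7, -0.2]
opening: 0.008
finger_force: 0.0
```

Request:
carry_out --plan '[{"rot":[0,0,0],"xyz":[0,0,0],"grip":255},{"rot":[0,0,0],"xyz":[0,0,0],"grip":255}]'

```text
clock: 12.65
tool_pos: [0.544, -0.0744, 0.2256]
eef_rot: [0.088, 0.996, -0.001, -0.001]
contact_force: [-0.0, -0.3, -0.6]
opening: 0.005
finger_force: 0.0
```

```bash
python3 - <<'E'
from h import *
s=r.get_state();im=r.snapshot('wrist');cv2.imwrite('pics/w6.png',im[:,:,::-1]);print(s['tool_pos'])
c=cam('wrist',s);M=np.array([.5454,-.0781,.12]);uy=np.array([.173,.985,0])
ux=np.array([.985,-.173,0])
print(proj(c,[M+uy*y+[0,0,.018] for y in(-.007,.007)]).round(1));print(proj(c,[M+uy*y-ux*.032 for y in(-.007,.007)]).round(1))
g=cv2.cvtColor(im,cv2.COLOR_RGB2GRAY)
print(g[204:214,300:350].mean(0).astype(int));print(g[145:157,300:350].mean(0).astype(int))
E
```

```text
[ 0.54400129 -0.07440652  0.22558948]
[[303.9 199.8]
 [323.6 199.8]]
[[304.2 150.6]
 [323.3 150.5]]
[104 104 104 105 105 104 105 104 105 105 105 105 105 101  92  78  70  68
  68  68  68  68  67  66  67  68  69  69  69  70  76  89 100 108 117 134
 156 170 176 176 176 176 176 176 176 176 177 176 177 176]
[178 174 159 136 120 127 153 171 178 179 179 179 179 179 179 179 179 179
 179 178 174 158 135 122 131 155 172 178 180 179 179 179 180 180 179 179
 179 179 179 173 156 134 121 126 148 169 178 179 180 180]
```

The lever centre is at 322.8 px against the third tick at 323.0, so it rests in the third click. Now the button.

Request:
carry_out --plan '[{"rot":[0,0,0],"xyz":[-0.001,0.04,0],"grip":255},{"rot":[0,0,0],"xyz":[-0.002,0.08,0],"grip":255},{"rot":[0,0,0],"xyz":[-0.003,0.117,0],"grip":255},{"rot":[0,0,0],"xyz":[-0.003,0.117,0],"grip":255},{"rot":[0,0,0],"xyz":[-0.003,0.117,0.03],"grip":255},{"rot":[0,0,0],"xyz":[-0.003,0.117,0.055],"grip":255},{"rot":[0,0,0],"xyz":[-0.003,0.117,0.073],"grip":255},{"rot":[0,0,0],"xyz":[-0.003,0.117,0.073],"grip":255}]'

```text
clock: 13.37
tool_pos: [0.5656, 0.0397, 0.1498]
eef_rot: [0.088, 0.996, -0.001, -0.004]
contact_force: [0.6, -0.7, -0.2]
opening: 0.002
finger_force: 0.0
```

Request:
carry_out --plan '[{"rot":[0,0,0],"xyz":[0,0,0],"grip":255},{"rot":[0,0,0],"xyz":[0,0,0],"grip":255}]'

```text
clock: 13.53
tool_pos: [0.5691, 0.041, 0.1544]
eef_rot: [0.088, 0.996, -0.0, 0.0]
contact_force: [-0.1, -0.5, 0.5]
opening: 0.008
finger_force: 0.0
```

Request:
carry_out --plan '[{"rot":[0,0,0],"xyz":[0.001,0,0.005],"grip":255},{"rot":[0,0,0],"xyz":[0.002,0,0.01],"grip":255},{"rot":[0,0,0],"xyz":[0.002,0,0.014],"grip":255},{"rot":[0,0,0],"xyz":[0.002,0,0.014],"grip":255}]'

```text
clock: 13.87
tool_pos: [0.5668, 0.042, 0.1397]
eef_rot: [0.088, 0.996, 0.0, 0.0]
contact_force: [-0.6, -1.3, 2.4]
opening: 0.007
finger_force: 1.5
```

Request:
carry_out --plan '[{"rot":[0,0,0],"xyz":[0,0,0.002],"grip":255},{"rot":[0,0,0],"xyz":[0,0,0.004],"grip":255},{"rot":[0,0,0],"xyz":[0,0,0.004],"grip":255}]'

```text
clock: 14.12
tool_pos: [0.5668, 0.042, 0.1365]
eef_rot: [0.088, 0.996, -0.0, 0.0]
contact_force: [-1.5, 0.2, 6.4]
opening: 0.008
finger_force: 3.1
```

Request:
carry_out --plan '[{"rot":[0,0,0],"xyz":[0,0,0.002],"grip":255},{"rot":[0,0,0],"xyz":[0,0,0.004],"grip":255},{"rot":[0,0,0],"xyz":[0,0,0.004],"grip":255}]'

```text
clock: 14.37
tool_pos: [0.5669, 0.042, 0.1359]
eef_rot: [0.088, 0.996, -0.0, 0.001]
contact_force: [-9.3, -0.9, 34.9]
opening: 0.01
finger_force: 17.5
```

It bottomed out hard at 35 N after 5 N of spring. I'll lift clear.

Request:
carry_out --plan '[{"rot":[0,0,0],"xyz":[0,0,-0.02],"grip":255},{"rot":[0,0,0],"xyz":[0,0,-0.05],"grip":255},{"rot":[0,0,0],"xyz":[0,0,-0.09],"grip":255},{"rot":[0,0,0],"xyz":[0,-0.04,-0.13],"grip":255},{"rot":[0,0,0],"xyz":[0,-0.08,-0.16],"grip":255},{"rot":[0,0,0],"xyz":[0,-0.08,-0.16],"grip":255},{"rot":[0,0,0],"xyz":[0,-0.08,-0.16],"grip":255},{"rot":[0,0,0],"xyz":[0,-0.08,-0.16],"grip":255}]'

```text
clock: 15.03
tool_pos: [0.5527, -0.0377, 0.2922]
eef_rot: [0.089, 0.996, 0.0, 0.001]
contact_force: [-0.3, 0.4, -0.8]
opening: 0.002
finger_force: 0.0
```

```bash
python3 - <<'E'
from h import *
s=r.get_state();im=r.snapshot('wrist');cv2.imwrite('pics/w7.png',im[:,:,::-1]);print(s['clock'],s['tool_pos'],s['contact_force'],abs(s['qd']).max())
E
```

```text
15.0333 [ 0.55265389 -0.03768079  0.29219349] [-0.28468023  0.35811611 -0.82064349] 0.040387048007383596
```

View pics/w7.png

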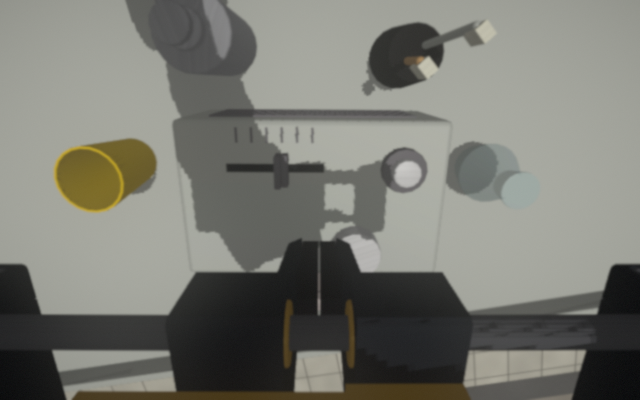

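The lever is at (281,171) on the fourth tick line (281), which is click 3. The button is up at (407,176), the bystanders stand where they were, and the hand is clear. Handing in.

```bash
python3 -c "
from plant import r
print(r.finish_job())"
```

```text
the job is handed in; nothing more can be done
None
```

The lever went to the off stop and then to the third click, the start button was pressed fully and came back up, the hand is clear, and the job is handed in; no verdict was returned.

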